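Telescope the nesting shelf cubbies together

ROBOT

A 6-joint arm with a two-finger parallel gripper is mounted at the origin on the work surface. World frame = base frame: x ahead of the robot, y to its left, z up, the work surface at z = 0. Lengths are in m, angles in rad, forces in N, time in s.
With the tool pointing down it reaches from about 0.35 to 0.775 m from the base axis. Payload 7.3 kg.
Tool frame: the origin (TCP) lies between the finger pads; the fingertips stand 14 mm ahead of it and the grasp point (between the pads) lies 5 mm behind it; z points along the fingers, y is the line along which they close (so a half turn about z gives the same grasp; the last joint's range is limited). The gripper opens to 92 mm and grips with 3 to 60 N. Pads are 19 mm wide; open, the fingers measure 130 mm over their backs; the gripper's body (75 mm by 190 mm) begins 47 mm behind the grasp point.
Start: joints at [1.145, 0.342, 1.524, -0, 1.275, -0.146], TCP at [0.145, 0.505, 0.219] pointing down, gripper open.
Joint ranges: [-2.53, 2.53], [-0.77, 2.02], [0.04, 2.7], [-1, 4.14], [0.28, 2.66], [-3.11, 3.11]. Speed limits (rad/s): [2.57, 2.57, 3.14, 3.14, 3.14, 3.14].

INTERFACE

Orientations are given as [roll, pitch, yaw] about the fixed x, y, z axes, in that order (R = Rz(yaw) Ry(pitch) Rx(roll)).
In Python, from cell import robot, eyes gives the robot as it stands. The module is installed in compiled form; this text tells all that it offers.
- The arm moves only by the shell command python3 -m handwheel 'ROWS' [FORCE]. ROWS is JSON, one flat list of numbers, 5 for each row, row after row: the shift along the world's x, y, z in mm, then the turn about the world's z in rad, then the opening, from 0 (shut) to 1 (fully open). In form: [x, y, z, spin, jaw, x, y, z, spin, jaw, ...]. A call has 1 to 8 rows; each row shifts and turns the commanded pose from where the row before left it; what a row does not reach is not made up. A row lasts 1/10 s, in which the tool goes at most 50 mm and 8.59 degrees, less where a joint would pass 70% of its speed; a pose out of reach is approached as far as the arm can. A call with a gripper value outside its range is refused whole. The fingers move at their own pace and stop on an object; FORCE is the grip in N (left out, the last holds). Time passes only in rows, so rows that do not move let the fingers close. It gives the time, the measured TCP pose, the force, the opening and the grip force at its end, in the units of the state.
- robot.observe(): the state, without advancing time (a new reading comes with each control period).
- eyes.read_camera(name): name is "side" or "top"; returns (picture, depth): 480x640x3 uint8, blue, green, red; 480x640 float32, m along the optical axis (not along the pixel's ray), 0 where there is no reading.
- eyes.calibration(name): a dict with "fx", "fy", "cx", "cy" (pixels), "world_to_cam" (4x4, takes a point from world to camera coordinates). Camera axes: x right, y down, z forward; pixel columns grow to the right and rows downward; lengths in m; the calibration is good to about 2 mm. A picture is of the moment at which its call begins. calibration takes no time and is no camera call.
- robot.hand_in(): hands the job in; it is judged then, once.
The state is a dict: "time": time; "qpos": joint angles; "qvel": joint speeds; "joint_efforts": joint torques, N m; "tool_pos": TCP position; "tool_rot": TCP orientation; "contact_force": force on the tool from outside, world axes, zero at the start; "torque": the same for the moment, N m; "opening": finger opening in m; "grip_force": force on a finger pad.
Only numpy, scipy, OpenCV 4.12 (cv2) and the standard library are available. Lean on these libraries where they do the work, as an engineer would, in place of code of your own. Each camera call takes 0.05 s, during which the arm holds its last target. There are 200 camera calls.

TASK

Tidy up the nesting cubbies on the entry shelf: slide the loose green cubby, closed back first, into the cream one, and keep pushing until it is fully home and the cream one is fully home in the wooden one too, then lean on it for a moment against the end stop with about 15 N, clearly more than the felt drag, without ramming it. Keep the green cubby flat on the shelf, and leave the charging stand, dish, sunglasses case and lock key where they are.

Things in the scene. Friction and masses are not known exactly. Their poses are not given: they have to be found in the camera images.
- shelf: Teak board, 460 (x) x 900 (y) x 18 mm thick, fixed, lying on the work surface; a lip 12 mm wide stands 12 mm above the board all round. Origin: centre of its underside (its top is 18 mm higher). Everything stands on it.
- large_cubby: Wooden outer cubby, fixed to the shelf: a bottomless cover of roof, two side walls and a back panel. 110 mm long (its x axis), 118 mm wide (y), 82 mm high; roof and sides 6 mm, back panel 10 mm thick. Origin: centre of its footprint, on the shelf. +x points to its closed back, the mouth is at -x.
- mid_cubby (a joint): How far the cream middle cubby (bottomless, same shape: 110 long, 104 wide, 73 mm high, roof and sides 7 mm, back panel 10 mm) is drawn out of the large one, in m: 0 is fully home (it then still stands 10 mm proud of the large cubby's mouth), 0.040 fully drawn. It slides along the large cubby's x axis in felt runners: about 6 N of steady drag, and then a hard stop at 0.
- mid_mouth (a point): Middle of the cream cubby's mouth, at shelf level; x points inwards to its back, y across. The mouth is 90 mm wide and 65 mm high above the shelf, and 100 mm deep to the inner face of the back panel.
- small_cubby: Green loose cubby, the smallest, same shape and bottomless: 110 mm long (x), 84 mm wide (y), 62 mm high, roof and sides 8 mm, back panel 10 mm, about 0.25 kg. Origin: centre of its footprint, on the shelf. +x points to its closed back, which goes in first. Home in the cream one, it stands 10 mm proud of the cream mouth. Too wide to be grasped across; push it.
- small_back (a point): Middle of the green cubby's closed back (outer face), at shelf level; x points out of the back.
- small_mouth (a point): Middle of the green cubby's open end, at shelf level; the end faces of its walls and roof here are 8 mm thick.
- charging_stand: Charcoal charging stand, base 85 x 80 mm, 120 mm high, loose. Bystander.
- dish: Mustard ceramic dish, 110 mm across, 32 mm high, loose. Bystander.
- sunglasses_case: Clear plastic sunglasses case, 66 (x) x 162 (y) x 44 mm, lid shut, loose. Bystander.
- lock_key: Folded steel bike lock key, 105 (x) x 30 (y) x 9 mm, loose, lying flat. Bystander.
Mind the look-alikes: they are no part of the job. What is shaped like the small_cubby but yellow is not meant.

How it is judged:
By the outcome, as a careful person would: the job done as asked, in the order asked, and still so for the second after the job is handed in, with the robot touching nothing.
It also fails if it takes over 61 s, if anything falls off the work surface, if the arm or the gripper's body presses on something with over 40 N, if the wrist force passes 120 N, or if a joint passes its speed limit or range.

## Working session

There is one attempt and no reset: what is moved stays moved. The work goes in short steps, Python scripts to look and compute and a shell command to move; the robot and the scene stay as the last step left them, time stands still between calls to the robot, and variables do not carry over. Pictures are saved under pics/ and viewed, at most 10 in all, crops included, and the job is handed in when it is done.

```bash
mkdir -p pics
cat > h.py <<'E'
import cv2, numpy as np
from cell import robot, eyes
def snap(n):
    im,d=eyes.read_camera(n); return im,d,eyes.calibration(n)
def ray(c,u,v,z):
    T=np.linalg.inv(np.array(c["world_to_cam"])); d=T[:3,:3]@[(u-c["cx"])/c["fx"],(v-c["cy"])/c["fy"],1]; o=T[:3,3]
    return o+d*(z-o[2])/d[2]
def pts(c,d):
    v,u=np.mgrid[:480,:640]; T=np.linalg.inv(np.array(c["world_to_cam"]))
    P=np.stack([(u-c["cx"])/c["fx"]*d,(v-c["cy"])/c["fy"]*d,d],-1)
    return P@T[:3,:3].T+T[:3,3]
E
python3 - <<'E'
from h import *
for n in("top","side"):
    im,d,c=snap(n); cv2.imwrite(f"pics/{n}0.png",im); np.savez(f"{n}0.npz",im=im,d=d)
    print(n,np.round(np.linalg.inv(np.array(c["world_to_cam"])),3),c["fx"])
print(robot.observe())
E
```

```text
top [[ 0.015 -0.986  0.164  0.336]
 [-1.    -0.017 -0.01  -0.091]
 [ 0.013 -0.164 -0.986  1.203]
 [ 0.     0.     0.     1.   ]] 448.2118207469724
side [[ 0.964 -0.193  0.183  0.233]
 [-0.265 -0.667  0.696 -1.152]
 [-0.012 -0.72  -0.694  1.091]
 [ 0.     0.     0.     1.   ]] 580.849149090614
{'time': 0.1, 'qpos': array([ 1.14501632e+00,  3.42632500e-01,  1.52490483e+00, -3.58042760e-05,
        1.27540975e+00, -1.46030326e-01]), 'qvel': array([-0.00044749, -0.00099986, -0.00191684, -0.00055071, -0.0008122 ,
        0.00108594]), 'joint_efforts': array([ 1.54007334e-04, -4.32015359e+01, -2.44688988e+01,  7.18233478e-02,
        5.27624774e-02, -2.94422910e-05]), 'tool_pos': array([0.14481034, 0.50424767, 0.21833095]), 'tool_rot': array([-3.14024766e+00, -1.63209955e-04,  2.86185331e+00]), 'contact_force': array([-0.14981091, -0.43720596, -0.18518748]), 'torque': array([-0.02708775, -0.03799038, -0.03549003]), 'grip_force': 0.0, 'opening': 0.09194204165045707}
```

View pics/top0.png

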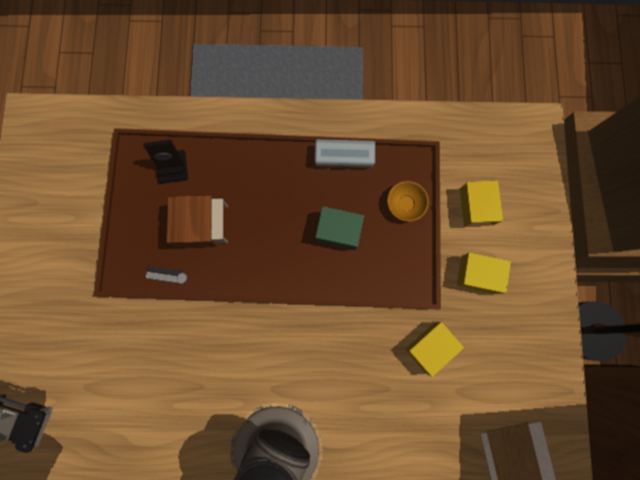

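View pics/side0.png

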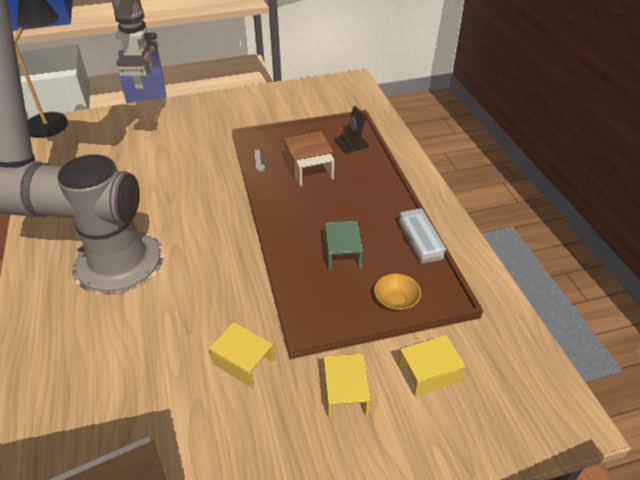

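The top view shows the wooden cubby at (190,219) with the cream mouth facing right (−y) at (222,221). The green cubby at (340,228) is slightly turned, and the side view shows its open end facing the camera (−y). The look-alikes are three yellow cubbies, at top (484,202), (487,272) and (437,348). Only the one at (340,228) is green and on the shelf, so it is the one meant.

```bash
cat >> h.py <<'E'
def roof(P,m,z0,z1):
    m=m&(P[...,2]>z0)&(P[...,2]<z1)
    m=cv2.morphologyEx(m.astype(np.uint8),cv2.MORPH_OPEN,np.ones((3,3)))
    n,l,s,_=cv2.connectedComponentsWithStats(m); k=1+np.argmax(s[1:,4]); m=l==k
    return m
def box(m,c,z):
    # roof outline -> plane z
    cn=max(cv2.findContours(m.astype(np.uint8),cv2.RETR_EXTERNAL,cv2.CHAIN_APPROX_NONE)[0],key=len)[:,0]
    w=np.array([ray(c,u,v,z)[:2] for u,v in cn])*1000
    r=cv2.minAreaRect(w.astype(np.float32)); return r,cv2.boxPoints(r)
def masks(im):
    H=cv2.cvtColor(im,cv2.COLOR_BGR2HSV).astype(int); h,s,v=H[...,0],H[...,1],H[...,2]
    return dict(green=(h>50)&(h<95)&(s>60)&(v>25),cream=(s<70)&(v>130),wood=(h<18)&(s>80)&(v>90))
E
python3 - <<'E'
from h import *
out=[]
for n in("top","side"):
    f=np.load(f"{n}0.npz");im,d=f["im"],f["d"];c=eyes.calibration(n);P=pts(c,d);M=masks(im)
    sh=(P[...,0]>.3)&(P[...,0]<.75)&(abs(P[...,1])<.45)
    print(n,"shelf z",np.median(P[...,2][sh&(P[...,2]<.04)]), "n", sh.sum())
    for k,z in(("green",.08),("cream",.091),("wood",.1)):
        m=roof(P,M[k]&sh,z-.008,z+.008); r,b=box(m,c,z)
        print(k,m.sum(),"z",np.median(P[...,2][m]).round(4),"3Dmean",P[m].mean(0).round(4),"rect",np.round(r[0],1),np.round(r[1],1),round(r[2],1),b.round(0).tolist())
f=np.load("side0.npz")["im"][120:280,220:380]; g=np.load("top0.npz")["im"][180:280,150:380]
a=cv2.resize(f,(480,480),interpolation=2)
cv2.imwrite("pics/crop1.png",a)
E
```

```text
top shelf z 0.016661741502300043 n 57282
green 1318 z 0.079 3Dmean [ 0.5631 -0.1526  0.079 ] rect [ 563.2 -152.5] [107.6  82. ] 78.7 [[512.0, -197.0], [593.0, -213.0], [614.0, -108.0], [533.0, -92.0]]
cream 439 z 0.0905 3Dmean [0.5762 0.1577 0.0906] rect [576.2 157.7] [101.7  25.4] 2.9 [[525.0, 168.0], [526.0, 142.0], [628.0, 148.0], [626.0, 173.0]]
wood 1965 z 0.0989 3Dmean [0.5734 0.2242 0.0989] rect [573.2 224.7] [116.5 109.3] 2.5 [[513.0, 277.0], [517.0, 168.0], [634.0, 173.0], [629.0, 282.0]]
side shelf z 0.016657158347384682 n 39915Traceback (most recent call last):
  File "<stdin>", line 8, in <module>
  File "h.py", line 15, in roof
    n,l,s,_=cv2.connectedComponentsWithStats(m); k=1+np.argmax(s[1:,4]); m=l==k
                                                     ~~~~~~~~~^^^^^^^^^
    return _wrapfunc(a, 'argmax', axis=axis, out=out, **kwds)
    return bound(*args, **kwds)
ValueError: attempt to get argmax of an empty sequence
```

Run:
```python
from h import *
f=np.load("top0.npz");im,d=f["im"],f["d"];c=eyes.calibration("top");P=pts(c,d);M=masks(im)
for k,(u0,u1,v0,v1) in dict(dish=(382,432,178,225),stand=(143,190,136,186),case=(310,380,136,170),key=(140,192,262,288)).items():
    Q=P[v0:v1,u0:u1].reshape(-1,3); Q=Q[(Q[:,2]>.0235)&(Q[:,2]<.2)]
    if k!="key": Q=Q[(Q[:,2]>.034)]
    print(k,Q.min(0).round(3),Q.max(0).round(3))
f=np.load("side0.npz");im,d=f["im"],f["d"];c=eyes.calibration("side");P=pts(c,d);M=masks(im)
m=roof(P,M["green"]&(P[...,0]>.4),.072,.086); print("side green",box(m,c,.08))
w=np.hstack([cv2.resize(im[a:a+60,b:b+70],(390,334),interpolation=2) for a,b in((214,308),(126,274))])
cv2.imwrite("pics/crop1.png",w)
```

```text
dish [ 0.589 -0.39   0.034] [ 0.697 -0.283  0.058]
stand [0.7   0.263 0.034] [0.77  0.343 0.14 ]
case [ 0.736 -0.254  0.034] [ 0.822 -0.087  0.069]
key [0.419 0.234 0.024] [0.459 0.35  0.034]Traceback (most recent call last):
  File "<stdin>", line 8, in <module>
  File "h.py", line 15, in roof
    n,l,s,_=cv2.connectedComponentsWithStats(m); k=1+np.argmax(s[1:,4]); m=l==k
                                                     ~~~~~~~~~^^^^^^^^^
    return _wrapfunc(a, 'argmax', axis=axis, out=out, **kwds)
    return bound(*args, **kwds)
ValueError: attempt to get argmax of an empty sequence
```

Run:
```python
from h import *
f=np.load("side0.npz");im,d=f["im"],f["d"];c=eyes.calibration("side");P=pts(c,d)
print(P[235,343],d[235,343],cv2.cvtColor(im,cv2.COLOR_BGR2HSV)[235,343],P[143,310])
w=np.hstack([cv2.resize(im[a:a+60,b:b+70],(390,334),interpolation=2) for a,b in((214,308),(126,274))])
cv2.imwrite("pics/crop1.png",w)
```

```text
[ 0.56189396 -0.15787576  0.08477233] 1.4504492 [ 55  52 122] [0.58087554 0.23265945 0.09637381]
```

View pics/crop1.png

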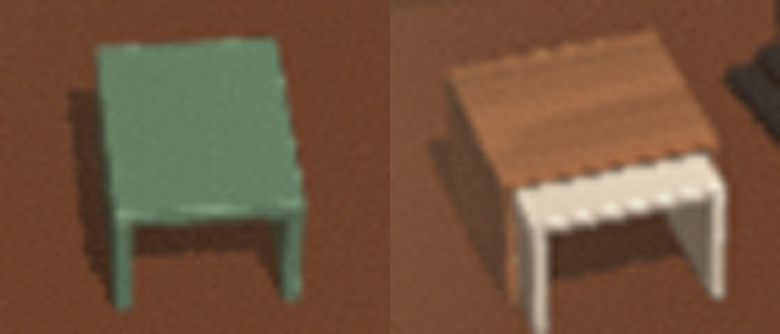

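The crop confirms it. The green cubby is open towards the camera (−y) with its closed back at +y, and the cream one is drawn out with its mouth towards −y. The plan is to press on the green's −x wall with two spread fingers already at the target yaw, which squares it up and shifts it onto the axis. Then I push from its open end.

```bash
python3 -m handwheel '[42,-26,0,0.046,0.6,42,-26,0,0.046,0.6,42,-26,0,0.046,0.6,42,-26,0,0.046,0.6,42,-26,0,0.046,0.6,42,-26,0,0.046,0.6,8,-48,0,0.049,0.6,8,-48,0,0,0.6]' && python3 -m handwheel '[8,-48,0,0,0.6,8,-48,0,0,0.6,8,-48,0,0,0.6,8,-48,0,0,0.6,8,-48,0,0,0.6,8,-48,0,0,0.6,8,-48,0,0,0.6,8,-48,0,0,0.6]'
```

```text
time: 0.9
tool_pos: [0.4136, 0.2507, 0.218]
tool_rot: [-3.141, -0.001, -3.095]
contact_force: [0.6, -1.0, -0.2]
opening: 0.0552
grip_force: 0.0
time: 1.7
tool_pos: [0.4767, -0.1334, 0.2188]
tool_rot: [3.141, -0.0, -3.097]
contact_force: [0.3, -0.5, 0.9]
opening: 0.0552
grip_force: 0.0
```

```bash
python3 -m handwheel '[0,-5,-44,0,0.6,0,-5,-44,0,0.6,0,-5,-44,0,0.6,0,-5,-43,0,0.6,0,0,0,0,0.6]' && python3 -m handwheel '[8,0,0,0,0.6,8,0,0,0,0.6,8,0,0,0,0.6,8,0,0,0,0.6,8,0,0,0,0.6,8,0,0,0,0.6,8,0,0,0,0.6,0,0,0,0,0.6]'
```

```text
time: 2.2
tool_pos: [0.4731, -0.15, 0.039]
tool_rot: [3.136, -0.01, -3.097]
contact_force: [-0.3, 1.1, 1.0]
opening: 0.0552
grip_force: 0.0
time: 3.0
tool_pos: [0.5343, -0.1514, 0.044]
tool_rot: [-3.141, 0.001, -3.096]
contact_force: [-0.1, 0.6, 0.3]
opening: 0.0548
grip_force: 0.0
```

```bash
python3 -m handwheel '[4,0,0,0,0.6,0,0,0,0,0.6,-20,0,0,0,0.6,-30,0,10,0,0.6,-10,0,50,0,0.6,-50,0,50,0,0.6,-50,0,0,0,0.6,0,0,0,0,0.6]'
cat > m.py <<'E'
from h import *; import sys
im,d,c=snap("top");cv2.imwrite("pics/%s.png"%sys.argv[1],im);P=pts(c,d);M=masks(im)
sh=(P[...,0]>.3)&(P[...,0]<.75)&(abs(P[...,1])<.45)
for k,z in(("green",.08),("cream",.091),("wood",.1)):
    m=roof(P,M[k]&sh,z-.008,z+.008); r,b=box(m,c,z)
    print(k,m.sum(),"mean",P[m].mean(0).round(4),"rect",np.round(r[0],1),np.round(r[1],1),round(r[2],1),b.round(0).tolist())
    q=P[m][:,:2]*1000
    # axis from side edges: per-y-slice mid x, straight line fit
    if k!="x":
        ys=np.unique(np.nonzero(m)[1])[2:-2]; mid=np.array([[ray(c,u,e,z)[:2]*1000 for e in (np.nonzero(m[:,u])[0][[0,-1]])] for u in ys]).mean(1)
        p=np.polyfit(mid[:,1],mid[:,0],1); print("  midline x=%.1f at y=%.0f slope %.4f; x(145)=%.1f"%(np.polyval(p,mid[:,1].mean()),mid[:,1].mean(),p[0],np.polyval(p,145)))
E
python3 m.py t1
```

```text
time: 3.8
tool_pos: [0.386, -0.1494, 0.1381]
tool_rot: [3.139, -0.004, -3.098]
contact_force: [0.1, 0.8, 0.2]
opening: 0.0551
grip_force: 0.0
green 1283 mean [ 0.5883 -0.145   0.0791] rect [ 589.1 -145.4] [ 81.4 105.5] 1.0 [[547.0, -93.0], [549.0, -199.0], [631.0, -197.0], [629.0, -92.0]]
  midline x=588.5 at y=-145 slope -0.0397; x(145)=576.9
cream 438 mean [0.5759 0.1577 0.0904] rect [576.1 157.7] [101.7  25.4] 2.9 [[525.0, 168.0], [526.0, 142.0], [628.0, 148.0], [626.0, 173.0]]
  midline x=576.2 at y=158 slope -0.0177; x(145)=576.4
wood 2000 mean [0.5729 0.2249 0.099 ] rect [573.2 224.7] [116.8 109.5] 2.4 [[513.0, 277.0], [517.0, 168.0], [634.0, 172.0], [629.0, 282.0]]
  midline x=573.1 at y=226 slope -0.0438; x(145)=576.7
```

Green now lies almost on the cream axis (within 0.5 mm and 0.2°). Next I go round to its open end with the gripper turned a quarter turn.

```bash
python3 -m handwheel '[26,-11,6,-0.143,0.6,26,-11,6,-0.143,0.6,26,-11,6,-0.143,0.6,26,-11,6,-0.143,0.6,26,-11,6,-0.143,0.6,26,-11,0,-0.143,0.6,26,-11,0,-0.143,0.6,24,-7,0,-0.143,0.6]' && python3 -m handwheel '[0,0,0,-0.143,0.6,0,0,0,-0.143,0.6,0,0,0,-0.141,0.6,0,0,0,0,0.6]'
```

```text
time: 4.65
tool_pos: [0.5999, -0.2361, 0.1678]
tool_rot: [3.141, 0.001, 2.037]
contact_force: [0.6, -0.4, 0.8]
opening: 0.0553
grip_force: 0.0
time: 5.05
tool_pos: [0.5987, -0.2354, 0.1677]
tool_rot: [3.141, -0.0, 1.615]
contact_force: [0.5, -0.1, -0.1]
opening: 0.055
grip_force: 0.0
```

```bash
python3 -m handwheel '[-3,0,-40,0,0.6,-3,0,-40,0,0.6,-1,0,-30,0,0.6,0,0,0,0,0.6,-0.3,8,0,0,0.6,-0.3,8,0,0,0.6,-0.4,8,0,0,0.6,-0.4,10,0,0,0.6]' && python3 -m handwheel '[-0.5,12,0,0,0.6,-0.5,12,0,0,0.6,-0.5,12,0,0,0.6,-0.5,12,0,0,0.6,-0.5,12,0,0,0.6,-0.5,12,0,0,0.6,-0.5,12,0,0,0.6,-0.5,12,0,0,0.6]' && python3 -m handwheel '[-0.5,12,0,0,0.6,-0.5,12,0,0,0.6,-0.5,12,0,0,0.6,-0.5,12,0,0,0.6,-0.5,12,0,0,0.6,-0.5,12,0,0,0.6,-0.3,8,0,0,0.6,0,0,0,0,0.6]'; python3 m.py t2
```

```text
time: 5.85
tool_pos: [0.5907, -0.2017, 0.0604]
tool_rot: [3.138, 0.003, 1.617]
contact_force: [0.1, -4.0, 3.8]
opening: 0.055
grip_force: 2.1
time: 6.65
tool_pos: [0.5853, -0.1044, 0.0583]
tool_rot: [-3.141, -0.0, 1.616]
contact_force: [-0.4, -4.7, 3.7]
opening: 0.055
grip_force: 1.9
time: 7.45
tool_pos: [0.5816, -0.0236, 0.058]
tool_rot: [-3.141, -0.001, 1.617]
contact_force: [0.2, 0.0, -0.0]
opening: 0.0552
grip_force: 0.0
green 170 mean [0.6049 0.0543 0.079 ] rect [605.3  53.8] [47.5 26.2] 79.5 [[588.0, 33.0], [614.0, 28.0], [622.0, 75.0], [597.0, 80.0]]
  midline x=604.9 at y=54 slope 0.1575; x(145)=619.3
cream 88 mean [0.6173 0.1593 0.0905] rect [616.1 159.7] [20.9 26. ] 1.0 [[605.0, 173.0], [606.0, 147.0], [627.0, 147.0], [626.0, 173.0]]
  midline x=617.0 at y=160 slope 0.0735; x(145)=616.0
wood 952 mean [0.5848 0.2486 0.099 ] rect [573.9 225.3] [115.3 108.4] 2.5 [[514.0, 277.0], [519.0, 169.0], [634.0, 174.0], [629.0, 282.0]]
  midline x=603.3 at y=227 slope -0.7552; x(145)=665.5
```

View pics/t2.png

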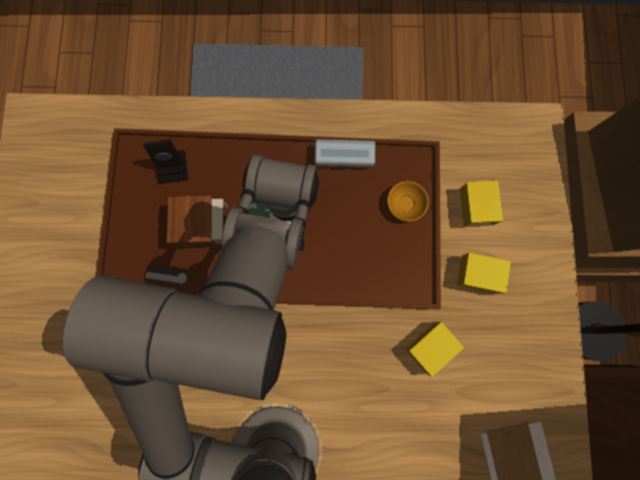

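The arm hides the fit. I'll back off and check before the green enters.

```bash
python3 -m handwheel '[1,-20,0,0,0.6,2,-45,20,0,0.6,-15,-45,40,0,0.6,-45,-10,40,0,0.6,-50,-10,0,0,0.6,-50,0,0,0,0.6,-20,0,0,0,0.6,0,0,0,0,0.6]'; python3 m.py t3
```

```text
time: 8.3
tool_pos: [0.4144, -0.1442, 0.1432]
tool_rot: [-3.14, -0.002, 1.614]
contact_force: [0.4, -0.5, -0.2]
opening: 0.0554
grip_force: 0.0
green 1317 mean [0.5795 0.0415 0.0791] rect [579.4  41.1] [ 82.4 105.2] 2.5 [[536.0, 92.0], [540.0, -13.0], [623.0, -10.0], [618.0, 95.0]]
  midline x=579.4 at y=41 slope -0.0507; x(145)=574.1
cream 437 mean [0.5763 0.1576 0.0906] rect [576.2 157.7] [101.7  25.4] 2.9 [[525.0, 168.0], [526.0, 142.0], [628.0, 148.0], [626.0, 173.0]]
  midline x=576.2 at y=158 slope -0.0177; x(145)=576.4
wood 1999 mean [0.573  0.225  0.0989] rect [573.2 224.7] [116.7 109.6] 2.4 [[513.0, 277.0], [517.0, 168.0], [634.0, 172.0], [629.0, 282.0]]
  midline x=573.2 at y=226 slope -0.0430; x(145)=576.7
```

```bash
python3 -m handwheel '[42,0,0,0,0.6,42,0,0,0,0.6,42,0,0,0,0.6,43,20,0,0,0.6,0,30,-35,0,0.6,0,19,-35,0,0.6,0,0,-15,0,0.6,0,0,0,0,0.6]' && python3 -m handwheel '[0,20,0,0,0.6,0,15,0,0,0.6,0,10,0,0,0.6,0,8,0,0,0.6,0,8,0,0,0.6,0,0,0,0,0.6]'
```

```text
time: 9.15
tool_pos: [0.5856, -0.074, 0.0549]
tool_rot: [-3.137, -0.002, 1.617]
contact_force: [-0.0, 0.1, 0.8]
opening: 0.0552
grip_force: 0.0
time: 9.75
tool_pos: [0.5864, -0.014, 0.0588]
tool_rot: [3.141, 0.0, 1.616]
contact_force: [0.2, 0.4, -0.9]
opening: 0.055
grip_force: 0.0
```

```bash
python3 -m handwheel '[0,8,0,0,0.6,0,8,0,0,0.6,0,8,0,0,0.6,0,8,0,0,0.6,-0.2,6,0,0,0.6]' && python3 -m handwheel '[-0.2,5,0,0,0.6,-0.2,5,0,0,0.6,-0.2,5,0,0,0.6]'
python3 - <<'E'
from h import *
im,d,c=snap("side");cv2.imwrite("pics/s1.png",cv2.resize(im[90:250,230:430],(800,640)[:2],interpolation=2)[:600])
E
```

```text
time: 10.25
tool_pos: [0.5861, 0.024, 0.0585]
tool_rot: [3.141, 0.0, 1.616]
contact_force: [-0.0, -3.5, 3.0]
opening: 0.0555
grip_force: 1.9
time: 10.55
tool_pos: [0.5853, 0.0387, 0.0583]
tool_rot: [-3.142, 0.0, 1.616]
contact_force: [0.5, -5.1, 3.3]
opening: 0.055
grip_force: 2.0
```

View pics/s1.png

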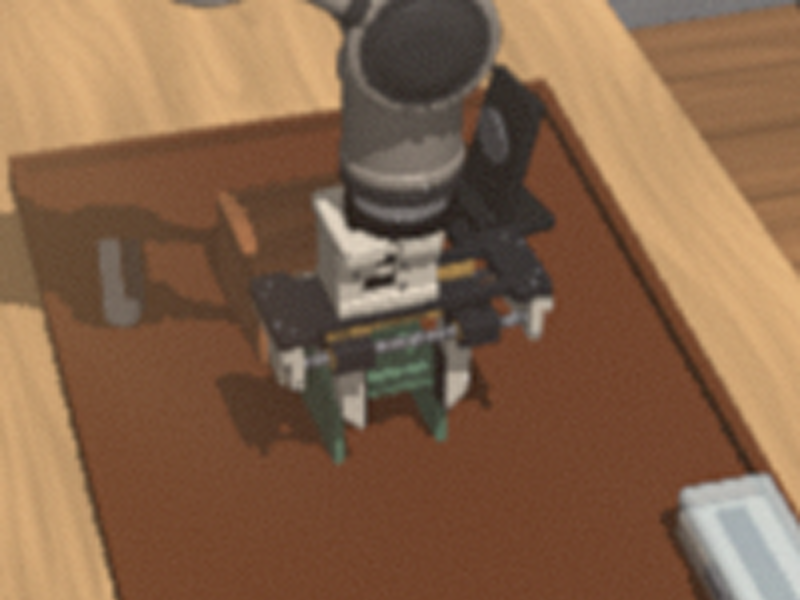

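The gripper stands behind the open end, with the fingers at (355,400) and (457,375) across the green wall ends. The green's back has entered the cream mouth and the force is steady at about 5 N, so I carry on inward.

```bash
python3 -m handwheel '[-0.3,7,0,0,0.6,-0.3,7,0,0,0.6,-0.3,7,0,0,0.6,-0.3,7,0,0,0.6]' && python3 -m handwheel '[-0.3,7,0,0,0.6,-0.3,7,0,0,0.6,-0.3,7,0,0,0.6,-0.3,7,0,0,0.6]'  && python3 -m handwheel '[-0.3,6,0,0,0.6,-0.3,6,0,0,0.6,-0.2,5,0,0,0.6]'
```

```text
time: 11.0
tool_pos: [0.584, 0.067, 0.0582]
tool_rot: [-3.141, -0.0, 1.616]
contact_force: [0.4, -3.3, 1.8]
opening: 0.0548
grip_force: 1.7
time: 11.4
tool_pos: [0.5828, 0.095, 0.0583]
tool_rot: [-3.142, -0.0, 1.616]
contact_force: [1.4, -3.3, 2.1]
opening: 0.0552
grip_force: 1.6
time: 11.7
tool_pos: [0.582, 0.1119, 0.0583]
tool_rot: [-3.141, -0.0, 1.616]
contact_force: [-0.0, -3.4, 2.4]
opening: 0.0549
grip_force: 1.5
```

```bash
for i in 1; do python3 -m handwheel '[-0.2,4,0,0,0.6,-0.2,4,0,0,0.6,-0.1,3,0,0,0.6,-0.1,3,0,0,0.6]' && python3 -m handwheel '[-0.1,2,0,0,0.6,-0.1,2,0,0,0.6]' && python3 -m handwheel '[-0.1,2,0,0,0.6,-0.1,2,0,0,0.6]'; done | grep -E 'pos|force'
```

```text
tool_pos: [0.5817, 0.1251, 0.0583]
contact_force: [0.6, -8.5, 1.0]
grip_force: 4.1
tool_pos: [0.5815, 0.128, 0.0583]
contact_force: [0.7, -9.9, 1.7]
grip_force: 4.7
tool_pos: [0.5813, 0.1318, 0.0583]
contact_force: [0.6, -9.3, 2.6]
grip_force: 4.7
```

Cream is now sliding at about 9.5 N. I go on in small steps to the stop.

```bash
(python3 -m handwheel '[-0.1,2,0,0,0.6,-0.1,2,0,0,0.6]' && python3 -m handwheel '[0,1,0,0,0.6,0,1,0,0,0.6]' && python3 -m handwheel '[0,1,0,0,0.6]' && python3 -m handwheel '[0,1,0,0,0.6]') | grep -E 'pos|force'
```

```text
tool_pos: [0.5811, 0.1358, 0.0583]
contact_force: [0.6, -8.1, 2.1]
grip_force: 4.7
tool_pos: [0.5811, 0.1378, 0.0583]
contact_force: [0.2, -9.2, 2.5]
grip_force: 4.7
tool_pos: [0.5811, 0.1387, 0.0583]
contact_force: [0.1, -9.3, 2.7]
grip_force: 4.8
tool_pos: [0.581, 0.1396, 0.0583]
contact_force: [0.1, -10.3, 2.3]
grip_force: 4.8
```

```bash
(python3 -m handwheel '[0,0.7,0,0,0.6]' && python3 -m handwheel '[0,0.7,0,0,0.6]' && python3 -m handwheel '[0,0.5,0,0,0.6]'&& python3 -m handwheel '[0,0.5,0,0,0.6]') | grep -E 'pos|contact'
```

```text
tool_pos: [0.581, 0.1404, 0.0583]
contact_force: [1.0, -9.6, 2.7]
tool_pos: [0.5809, 0.141, 0.0583]
contact_force: [-0.1, -9.7, 2.9]
tool_pos: [0.5809, 0.1414, 0.0583]
contact_force: [-0.6, -12.5, 3.0]
tool_pos: [0.5809, 0.1414, 0.0583]
contact_force: [-0.8, -13.4, 3.4]
```

```bash
(python3 -m handwheel '[0,0,0,0,0.6,0,0,0,0,0.6]' && python3 -m handwheel '[0,0.2,0,0,0.6,0,0,0,0,0.6]') | grep -E 'pos|contact'
```

```text
tool_pos: [0.5809, 0.1414, 0.0583]
contact_force: [-1.0, -12.6, 2.1]
tool_pos: [0.5809, 0.1414, 0.0583]
contact_force: [0.1, -12.0, 1.6]
```

```bash
(python3 -m handwheel '[0,0.4,0,0,0.6,0,0,0,0,0.6]' && python3 -m handwheel '[0,0.2,0,0,0.6,0,0,0,0,0.6]') | grep -E 'pos|contact'
```

```text
tool_pos: [0.5809, 0.1414, 0.0583]
contact_force: [-0.1, -14.2, 2.8]
tool_pos: [0.5809, 0.1414, 0.0583]
contact_force: [0.4, -15.1, 3.6]
```

Firmly on the stop at 15 N. I'll hold, then back off and check.

```bash
(python3 -m handwheel '[0,0.1,0,0,0.6,0,0,0,0,0.6,0,0,0,0,0.6,0,0,0,0,0.6,0,0,0,0,0.6,0,0,0,0,0.6,0,0,0,0,0.6,0,0,0,0,0.6]' && python3 -m handwheel '[0,-4,0,0,0.6,0,-20,0,0,0.6,0,-45,10,0,0.6,-15,-45,40,0,0.6,-45,-30,40,0,0.6,-50,-30,30,0,0.6,-50,0,0,0,0.6,0,0,0,0,0.6]') | grep -E 'pos|contact'; python3 m.py t4
python3 - <<'E'
from h import *
im,d,c=snap("side"); a=cv2.imread("pics/t4.png")
cv2.imwrite("pics/f.png",np.vstack([cv2.resize(a[110:310,90:490],(600,300)),cv2.resize(im[90:290,220:460],(360,300),interpolation=2).copy() if 0 else cv2.resize(im[90:210,220:460],(600,300),interpolation=2)]))
E
```

```text
tool_pos: [0.5809, 0.1415, 0.0583]
contact_force: [-0.5, -16.2, 3.1]
tool_pos: [0.4394, -0.0046, 0.152]
contact_force: [1.2, -0.3, -0.8]
green 108 mean [0.5774 0.1557 0.0795] rect [574.6 156. ] [78.6  7.7] 2.9 [[535.0, 158.0], [536.0, 150.0], [614.0, 154.0], [614.0, 162.0]]Traceback (most recent call last):
  File "m.py", line 10, in <module>
    ys=np.unique(np.nonzero(m)[1])[2:-2]; mid=np.array([[ray(c,u,e,z)[:2]*1000 for e in (np.nonzero(m[:,u])[0][[0,-1]])] for u in ys]).mean(1)
                                              ~~~~~~~~~~~~~~~~~~~~~~~~~~~~~~~~~~~~~~~~~~~~~~~~~~~~~~~~~~~~~~~~~~~~~~~~~~~~~~~~~~~~~~~~~~~~~^^^
    rcount = _count_reduce_items(arr, axis, keepdims=keepdims, where=where)
    items *= arr.shape[mu.normalize_axis_index(ax, arr.ndim)]
                       ~~~~~~~~~~~~~~~~~~~~~~~^^^^^^^^^^^^^^
numpy.exceptions.AxisError: axis 1 is out of bounds for array of dimension 1
```

View pics/f.png

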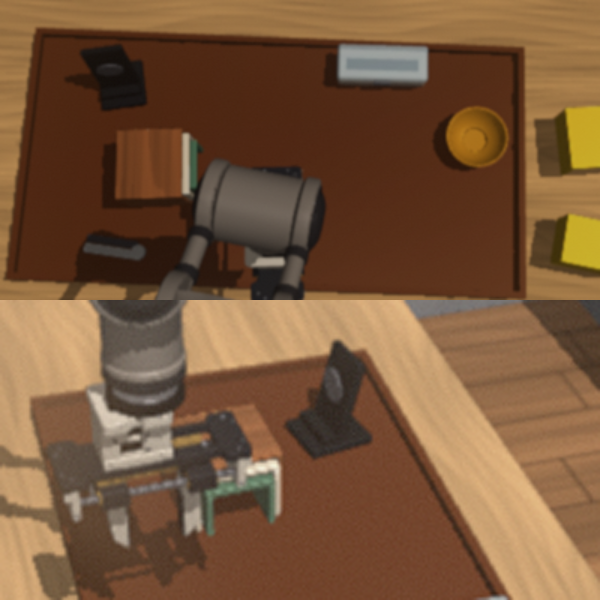

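Picture: wood, then cream (189,165) and green (196,165), stand in even strips of about 10 mm each. The measured green end is at y≈150–152 against a large mouth at 170. The bystanders haven't moved and the arm is clear.

```bash
python3 -c "
from cell import robot
print(robot.hand_in())"
```

```text
the job is handed in; nothing more can be done
None
```

The job is handed in: the green cubby is fully home in the cream one and the cream one fully home in the wooden one, after about a second's lean at 15–16 N on the end stop; the charging stand, dish, sunglasses case and lock key were not touched.

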